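# Fit the spark trap and hold its cover for screwing

### The arm

A 6-joint arm with a two-finger parallel gripper is mounted at the origin on the work surface. World frame = base frame: x ahead of the robot, y to its left, z up, the work surface at z = 0. Lengths are in m, angles in degrees, forces in N, time in s.
With the tool pointing down it reaches from about 0.4 to 0.825 m from the base axis. Payload 7 kg.
Tool frame: the origin (TCP) lies midway between the tips of the shut fingers; the grasp point (between the pads) lies 19 mm behind it; z points along the fingers, y is the direction in which the jaws open and shut (so a half turn about z gives the same grasp; the last joint's range is limited). The gripper opens to 88 mm and grips with 3 to 60 N. Pads are 19 mm wide; open, the fingers measure 130 mm over their backs; the gripper's body (78 mm by 193 mm) begins 47 mm behind the grasp point.
Start: joints at [16.507, 20.546, 0.682, 0, -70.136, -16.507], TCP at [0.675, -0, 0.227] pointing down, gripper open.
Joint ranges: [-176.03, 176.03], [-82.01, 121.73], [-58.28, 71.71], [-173.87, 95.51], [-174.79, -0.11], [-173.66, 173.66]. Speed limits (degrees/s): [136.94, 136.94, 172.46, 180, 180, 180].

### API

Orientations are given as [roll, pitch, yaw] about the fixed x, y, z axes, in that order (R = Rz(yaw) Ry(pitch) Rx(roll)).
In Python, from plant import ctrl, snapshot gives the robot as it stands.
- The arm moves only by the shell command python3 -m pendant 'ROWS'. ROWS is JSON, a list of rows, each a list of 7 numbers: the shift along the tool's x, y, z in m, then the turn, a rotation vector about the tool's x, y, z in rad, then the opening, from -1 (shut) to 1 (fully open), so that 0 is half open. In form: [[x, y, z, ax, ay, az, jaw], ...]. A call has 1 to 12 rows; each row is the pose to reach, as a shift and turn from the pose commanded when the call began, along the tool's axes at that moment; what a row does not reach only later rows make up. A row lasts 1/8 s, in which the tool goes at most 62.5 mm and 10.7 degrees, less where a joint would pass 70% of its speed; a pose out of reach is approached as far as the arm can. A call with a gripper value outside its range is refused whole. The fingers move at their own pace and stop on an object; the grip force is fixed at half the most. Time passes only in rows, so rows that repeat a pose let the fingers close. It gives the time, the measured TCP pose, the force and the opening at its end, in the units of the state.
- ctrl.get_obs(): the state, without advancing time (a new reading comes with each control period).
- snapshot(name): name is "scene" or "side" or "wrist"; returns a dict with "image" (384x512x3 uint8, blue, green, red), "mtx" (3x3 intrinsics, pixels), "eye" and "attitude" of the camera in the world; the wrist camera has in their place "tool_from_camera" (4x4, takes a point from camera to tool coordinates, whose origin is the TCP and whose axes are the flange's). Camera axes: x right, y up, looking along -z (the intrinsics and any distortion apply to the point x, -y, -z); pixel columns grow to the right and rows downward; lengths in m; the calibration is good to about 2 mm. A picture is of the moment at which its call begins: read the wrist's pose just before it. There is no depth.
- ctrl.close_job(): hands the job in, once; it reports no verdict.
The state is a dict: "clock": time; "joint_pos": joint angles; "qvel": joint speeds; "tau": joint torques, N m; "tool_pos": TCP position; "orientation": TCP orientation; "force": force on the tool from outside, world axes, zero at the start; "moment": the same for the moment, N m; "opening": finger opening in m.
Only numpy, scipy, OpenCV 4.12 (cv2) and the standard library are available. Lean on these libraries where they do the work, as an engineer would, in place of code of your own. Each camera call takes 0.05 s, during which the arm holds its last target.

### The job

Get the extraction's spark trap ready to close: lower the louvred cartridge by its handle gently through the opening in the housing's top flange until it stands on the floor of the shaft, and let go of it. Then take the cover plate by its handle and hold it level over the flange, about a centimetre clear of it, with its four holes lined up over the threaded holes, and finish while still holding it there, steady, so that I can slip the gasket in and start the screws. Leave everything else on the bench where it is.

Things in the scene. Friction and masses are not known exactly. Their poses are not given: they have to be found in the camera images.
- housing: Spark-trap housing, screwed to the bench: grey sheet-steel box 240 (x) x 180 (y) x 118 mm, a round duct spigot 98 mm wide, 45 mm long at both x ends. On top, centred, a bare steel mounting flange 180 (x) x 136 (y) x 12 mm, upper face 130 mm above the bench, with a rectangular opening. Origin on the bench under the opening's centre, z up.
- shaft_floor (a point): Centre of the floor of the shaft below the flange's opening. Opening and shaft are 128 (housing x) x 84 mm (housing y), straight-sided; the floor is 110 mm below the flange face, 20 mm above the bench.
- cartridge: Spark-trap cartridge, loose, upright on the bench, 0.4 to 0.65 kg: steel block 118 (x) x 74 (y) x 60 mm, louvre blades in both x ends, bow handle on top. It goes down the shaft with its x along the housing's x, either way round, 5 mm play on each side. Origin at its underside's centre.
- cartridge_bar (a point): Centre of the cartridge's handle bar: 90 mm long (cartridge x), 12 mm wide (y), 14 mm tall, 99 mm above the cartridge's underside, 32 mm free below it. Once seated, its top is 4 mm below the flange face with 36 mm free on either side in the opening: open the fingers there only part-way.
- cover: Cover plate, loose, flat on the bench, handle up, 0.36 to 0.56 kg: aluminium plate 180 (x) x 136 (y) x 5 mm, as large as the flange, a 14 mm hole near each corner, 77 mm (x) and 55 mm (y) from the centre, bow handle centred on top. Fits either way round. Origin at its underside's centre.
- cover_bar (a point): Centre of the cover plate's handle bar: 90 mm long (plate x), 12 mm wide (y), 14 mm tall, 38 mm above the plate's underside, 26 mm free between bar and plate, legs only at the bar's ends.
- thread0 (a point): Mouth of the threaded hole in the (+x,+y) corner of the housing's flange, at its upper face: 8 mm wide, 77 mm (x) and 55 mm (y) from the flange's centre
- hole0 (a point): Centre of the cover plate's hole in its (+x,+y) corner, at the plate's underside
- thread1 (a point): Mouth of the threaded hole in the (-x,+y) corner of the housing's flange, at its upper face: 8 mm wide, 77 mm (x) and 55 mm (y) from the flange's centre
- hole1 (a point): Centre of the cover plate's hole in its (-x,+y) corner, at the plate's underside
- thread2 (a point): Mouth of the threaded hole in the (-x,-y) corner of the housing's flange, at its upper face: 8 mm wide, 77 mm (x) and 55 mm (y) from the flange's centre
- hole2 (a point): Centre of the cover plate's hole in its (-x,-y) corner, at the plate's underside
- thread3 (a point): Mouth of the threaded hole in the (+x,-y) corner of the housing's flange, at its upper face: 8 mm wide, 77 mm (x) and 55 mm (y) from the flange's centre
- hole3 (a point): Centre of the cover plate's hole in its (+x,-y) corner, at the plate's underside
- spray_can: Bystander, not to be disturbed: white spray can, 56 mm wide, 170 mm tall, upright; origin at the centre of its foot
- grinding_disc: Bystander, not to be disturbed: dark grinding disc, 115 mm across, 10 mm thick, lying flat; origin at its underside's centre
- die_grinder: Bystander, not to be disturbed: straight air grinder lying on the bench, about 240 mm long (along its x) and 45 mm high
- screw_tray: Bystander, not to be disturbed: open grey tray 90 x 70 x 22 mm with the four hexagon screws; origin at its underside's centre
- wrench: Bystander, not to be disturbed: steel spanner, 180 mm long, lying flat
- hammer: Bystander, not to be disturbed: wooden-handled hammer, 280 mm long, lying flat
- steel_block1: Bystander, not to be disturbed: steel block 50 x 50 x 30 mm; origin at its underside's centre
- steel_block2: Bystander, not to be disturbed: another steel block 50 x 50 x 30 mm; origin at its underside's centre
Things that resemble listed ones, but are neither listed nor needed, are in the scene too. What is meant by the cover is not orange, and is the larger of those in its own colour.

How it is judged (in metres and radians):
On the way:
1. the cartridge stands on the floor of the shaft in the housing and has been let go (z of cartridge in the frame of housing between 0.015 and 0.025 m and horizontal distance between cartridge and housing below 0.012 m and angle between cartridge's own z axis and vertical below 0.06 rad and contact force between cartridge and the fingers below 0.1 N and linear speed of cartridge below 0.02 m/s), for 0.2 s.
At the end, for the whole second after the job is handed in: Cartridge upright on the shaft floor (within 5 mm, 0.06 rad), not touched by the fingers. Cover carried by the fingers alone, still, level within 0.06 rad, underside 4 to 20 mm above the flange face, each hole within 4 mm sideways of a threaded hole, either way round. Bystanders in place (z of cartridge in the frame of housing between 0.015 and 0.025 m and horizontal distance between cartridge and housing below 0.012 m and angle between each of cartridge, cover's own z axis and vertical below 0.06 rad and contact force between cartridge and the fingers below 0.1 N and ((horizontal distance between hole0 and thread0 below 0.004 m and horizontal distance between hole1 and thread1 below 0.004 m and horizontal distance between hole2 and thread2 below 0.004 m and horizontal distance between hole3 and thread3 below 0.004 m) or (horizontal distance between hole0 and thread2 below 0.004 m and horizontal distance between hole1 and thread3 below 0.004 m and horizontal distance between hole2 and thread0 below 0.004 m and horizontal distance between hole3 and thread1 below 0.004 m)) and z of cover in the frame of housing between 0.134 and 0.15 m and contact force between cover and the fingers above 1 N and contact force between cover and housing below 0.2 N and contact force between cover and cartridge below 0.2 N and linear speed of cover below 0.02 m/s); the arm keeps its last pose, push and grip.
It fails at once if the cartridge is dropped into the shaft (faster than 0.6 m/s while inside the opening) (horizontal distance between cartridge and housing below 0.02 m and z of cartridge in the frame of housing below 0.125 m and linear speed of cartridge above 0.6 m/s).
It fails at once if a bystander is moved by more than 30 mm (distance of any of spray_can, grinding_disc, die_grinder, screw_tray, wrench, hammer, steel_block1, steel_block2 from where it was at the start of the episode above 0.03 m).
It also fails if it takes over 72 s, if anything falls off the work surface, if the arm or the gripper's body presses on something with over 40 N, if the wrist force passes 120 N, or if a joint passes its speed limit or range.

## Working session

There is one attempt and no reset: what is moved stays moved. The work goes in short steps, Python scripts to look and compute and a shell command to move; the robot and the scene stay as the last step left them, time stands still between calls to the robot, and variables do not carry over. Pictures are saved under pics/ and viewed, and the job is handed in when it is done.

```bash
ls; mkdir -p pics
python3 - <<'E'
from plant import ctrl,snapshot
import cv2
print(ctrl.get_obs())
for n in ("scene","side","wrist"):
    s=snapshot(n); cv2.imwrite(f"pics/{n}0.png",s["image"]); print(n,{k:v for k,v in s.items() if k!="image"})
E
```

```text
pics
{'clock': 0.0, 'joint_pos': array([ 1.65065757e+01,  2.05912635e+01,  6.33689350e-01, -1.99457595e-02,
       -7.01358892e+01, -1.65060492e+01]), 'qvel': array([ 0.000432  , -0.00242219, -0.07919784,  0.08411041,  0.15956302,
       -0.04183484]), 'tau': array([-8.00930356e-04, -5.82726967e+01,  2.93058443e+01,  6.99745238e+00,
        6.93249181e-03, -2.06530804e-04]), 'tool_pos': array([ 6.74509056e-01, -3.24066593e-05,  2.25624534e-01]), 'orientation': array([ 1.79905061e+02, -8.57945506e-03, -9.00062591e+01]), 'force': array([ 0.58969928,  0.30497554, -0.04914452]), 'moment': array([-0.03220856,  0.0024895 ,  0.00386104]), 'opening': 0.08755875442964321}
scene {'mtx': array([[396.00028617,   0.        , 258.13121643],
       [  0.        , 396.00028617, 195.90022202],
       [  0.        ,   0.        ,   1.        ]]), 'eye': array([ 1.38574001, -0.59866793,  1.13983257]), 'attitude': array([45.87284219,  0.62522072, 55.18048351])}
side {'mtx': array([[476.04578996,   0.        , 255.83448473],
       [  0.        , 476.04578996, 185.81089538],
       [  0.        ,   0.        ,   1.        ]]), 'eye': array([0.35940429, 1.5568329 , 1.08267133]), 'attitude': array([  58.2892878 ,    1.44790414, -176.33512569])}
wrist {'mtx': array([[291.13021861,   0.        , 255.8366333 ],
       [  0.        , 291.13021861, 199.51712855],
       [  0.        ,   0.        ,   1.        ]]), 'tool_from_camera': array([[-7.54146807e-05,  9.59552569e-01,  2.81529505e-01,
         7.61950347e-02],
       [ 9.99999844e-01, -8.35249238e-05,  5.52557445e-04,
         5.45095926e-04],
       [ 5.53722646e-04,  2.81529503e-01, -9.59552413e-01,
        -1.57785054e-01],
       [ 0.00000000e+00,  0.00000000e+00,  0.00000000e+00,
         1.00000000e+00]])}
```

View pics/scene0.png

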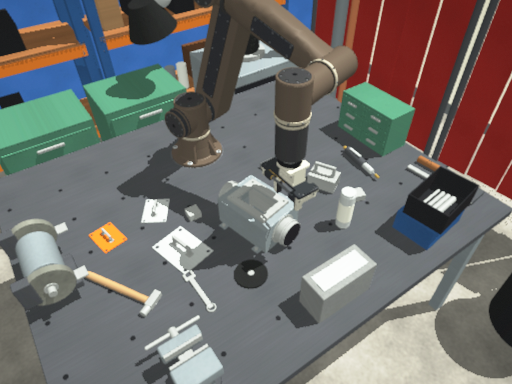

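View pics/side0.png

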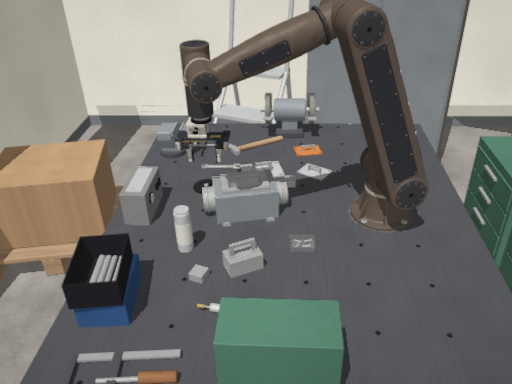

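View pics/wrist0.png

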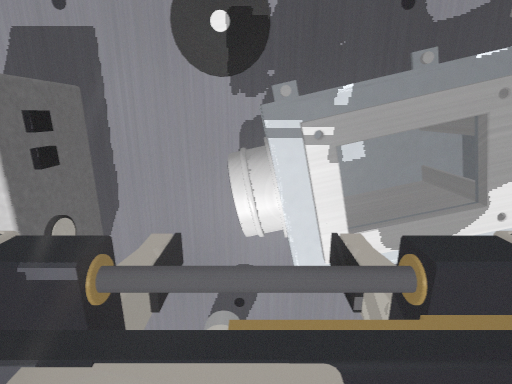

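```bash
cat > h.py <<'E'
import numpy as np, cv2
from scipy.spatial.transform import Rotation as Rt
from plant import ctrl,snapshot
def E(a): return Rt.from_euler('xyz',a,degrees=True).as_matrix()
def snap(n,fn=None):
    o=ctrl.get_obs(); s=snapshot(n)
    if n=="wrist":
        T=np.eye(4);T[:3,:3]=E(o['orientation']);T[:3,3]=o['tool_pos'];T=T@s['tool_from_camera']
        s['R'],s['t']=T[:3,:3],T[:3,3]
    else: s['R'],s['t']=E(s['attitude']),np.array(s['eye'])
    if fn: 
        cv2.imwrite(f"pics/{fn}.png",s['image'])
        np.savez(f"pics/{fn}.npz",R=s['R'],t=s['t'],mtx=s['mtx'],image=s['image'])
    return s
def load(fn): return dict(np.load(f"pics/{fn}.npz"))
def ray(s,uv):
    uv=np.atleast_2d(np.array(uv,float)); K=s['mtx']
    d=np.c_[(uv[:,0]-K[0,2])/K[0,0],-(uv[:,1]-K[1,2])/K[1,1],-np.ones(len(uv))]
    return d@s['R'].T
def onz(s,uv,z):
    d=ray(s,uv); return s['t']+d*((z-s['t'][2])/d[:,2])[:,None]
def proj(s,P):
    c=(np.atleast_2d(P)-s['t'])@s['R']; K=s['mtx']
    return np.c_[K[0,2]-K[0,0]*c[:,0]/c[:,2],K[1,2]+K[1,1]*c[:,1]/c[:,2]]
def tri(pairs):
    A=np.zeros((3,3));b=np.zeros(3)
    for s,uv in pairs:
        d=ray(s,uv)[0];d/=np.linalg.norm(d);P=np.eye(3)-np.outer(d,d);A+=P;b+=P@s['t']
    return np.linalg.solve(A,b)
E
python3 - <<'E'
from h import *
for n in("scene","side","wrist"): snap(n,n+"1")
s=load("scene1");d=load("side1")
print(onz(s,[[182,248]],.04),onz(s,[[155,210]],.04), onz(s,[[323,170]],.1))
print(onz(d,[[242,248],[281,168],[314,171]],.04))
im=s['image'];cv2.imwrite("pics/a.png",cv2.resize(im[130:310,90:360],None,fx=2.9,fy=2.9,interpolation=cv2.INTER_CUBIC))
im=d['image'];cv2.imwrite("pics/b.png",cv2.resize(im[130:300,160:350],None,fx=3.4,fy=3.4,interpolation=cv2.INTER_CUBIC))
E
```

```text
[[ 0.50875499 -0.32996737  0.04      ]] [[ 0.2810208 -0.3302669  0.04     ]] [[0.52778282 0.30294718 0.1       ]]
[[ 0.51525417  0.28173715  0.04      ]
 [ 0.39173525 -0.27829938  0.04      ]
 [ 0.24750252 -0.25462478  0.04      ]]
```

View pics/a.png

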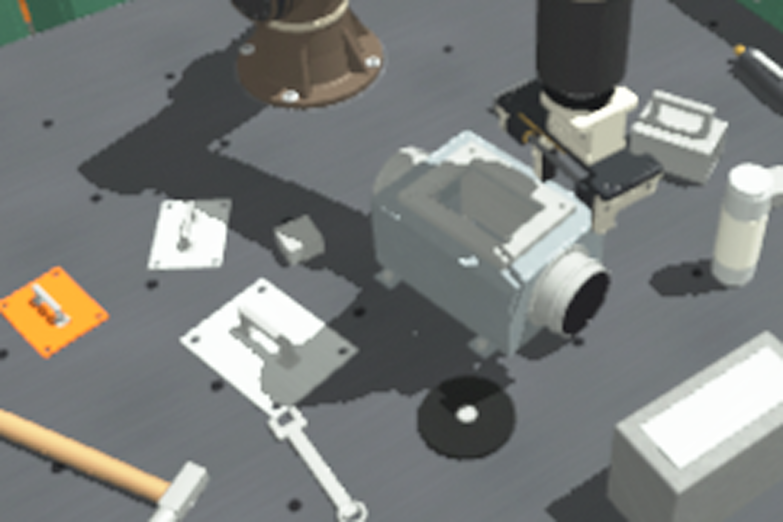

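View pics/b.png

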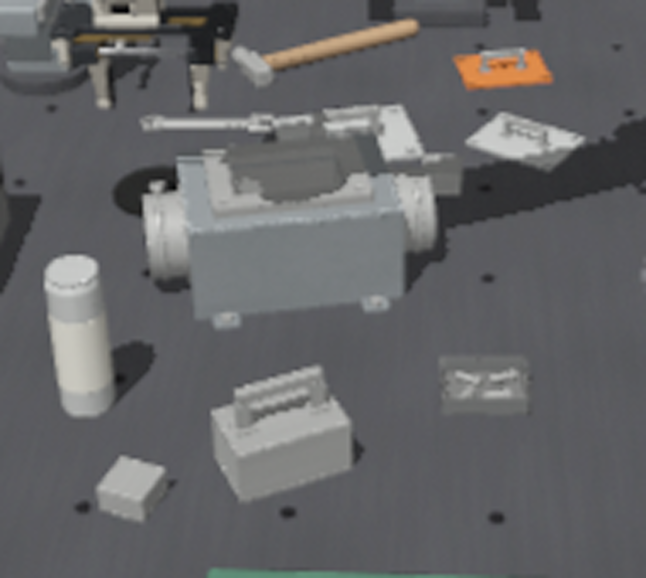

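```bash
python3 -m pendant '[[0,0.04,-0.04,0,0,0,1],[0,0.09,-0.09,0,0,0,1],[0,0.13,-0.14,0,0,0,1],[0,0.17,-0.18,0,0,0,1],[0,0.17,-0.2,0,0,0,1],[0,0.17,-0.2,0,0,0,1]]'
python3 - <<'E'
from h import *
print(ctrl.get_obs()['tool_pos'],ctrl.get_obs()['orientation'])
s=snap("wrist","w2")
E
```

```text
clock: 1.05
tool_pos: [0.505, 0.0, 0.4292]
orientation: [-179.7, 0.1, -90.0]
force: [-0.3, 0.6, -1.0]
opening: 0.0874
[5.04963986e-01 2.67715203e-05 4.29220373e-01] [-1.79714588e+02  9.51609746e-02 -8.99794106e+01]
```

View pics/w2.png

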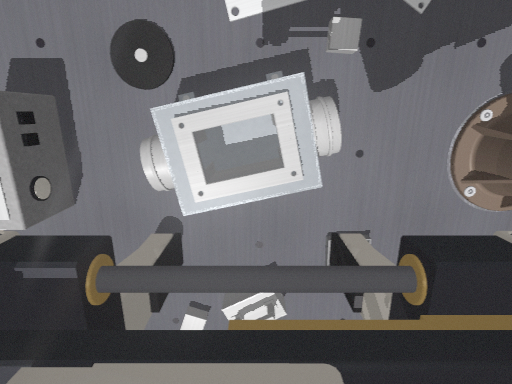

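```bash
cat >> h.py <<'E'
def darkc(im,uv,r=6):
    g=cv2.cvtColor(im,cv2.COLOR_BGR2GRAY).astype(float); u,v=map(int,np.round(uv))
    w=g[v-r:v+r+1,u-r:u+r+1]; bg=np.median(w); m=np.clip(bg-40-w,0,None); yy,xx=np.mgrid[v-r:v+r+1,u-r:u+r+1]
    return (m*xx).sum()/m.sum(),(m*yy).sum()/m.sum()
def rect(P):
    # P: 4 corners in cyclic order starting with a long edge; centre, yaw of long axis
    P=np.asarray(P)[:,:2]; c=P.mean(0); e=(P[1]-P[0])+(P[2]-P[3]); f=(P[2]-P[1])+(P[3]-P[0])
    return c,np.degrees(np.arctan2(e[1],e[0])),np.linalg.norm(e)/2,np.linalg.norm(f)/2
E
python3 - <<'E'
from h import *
s=load("w2")
p=[darkc(s['image'],q) for q in [(181,125),(281,102),(297,174),(201,194)]]
P=onz(s,p,.130);print(np.round(p,1),P,rect(P),"want .154 .110")
sc=load("scene1");sd=load("side1")
print(proj(sc,P),proj(sd,P))
im=s['image'];cv2.imwrite("pics/c.png",cv2.resize(im[85:215,140:345],None,fx=3.9,fy=3.9,interpolation=cv2.INTER_CUBIC))
E
```

```text
[[181.  125.2]
 [279.7 103. ]
 [295.  173.1]
 [200.3 193.1]] [[ 0.6202839  -0.05944903  0.13      ]
 [ 0.47065467 -0.09152329  0.13      ]
 [ 0.44376958  0.01446202  0.13      ]
 [ 0.59653829  0.04779152  0.13      ]] (array([ 0.53281161, -0.0221797 ]), np.float64(-167.795835788914), np.float64(0.15469499575041978), np.float64(0.10957729790833505)) want .154 .110
[[262.9183397  216.88513309]
 [232.165559   196.16454629]
 [251.97086579 180.92391283]
 [283.31541619 200.34504033]] [[222.34063965 174.96751334]
 [260.43349095 171.30570843]
 [265.9261719  185.28284998]
 [225.07649263 189.43081216]]
```

View pics/c.png

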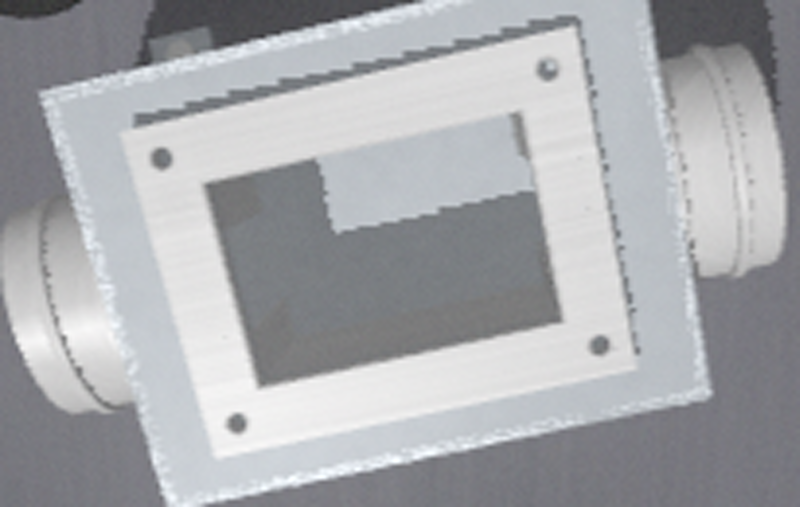

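Run:
```python
from h import *
s=load("w2")
p=[(181.4,125),(280,102.5),(293.5,173.3),(200.5,193)]
for i in range(3): p=[darkc(s['image'],q,4) for q in p]
P=onz(s,p,.130);print(np.round(p,1),P,rect(P),"want .154 .110", "diag",np.linalg.norm(P[0]-P[2]),np.linalg.norm(P[1]-P[3]))
```

```text
[[180.9 125.1]
 [279.7 103. ]
 [293.4 173.1]
 [200.3 193.1]] [[ 0.62029598 -0.05948477  0.13      ]
 [ 0.47066012 -0.0915568   0.13      ]
 [ 0.44633589  0.01454342  0.13      ]
 [ 0.59651576  0.04780489  0.13      ]] (array([ 0.53345194, -0.02217332]), np.float64(-167.70673024805083), np.float64(0.1534258257070992), np.float64(0.1093723876705265)) want .154 .110 diag 0.18905629885739725 0.18777998354365869
```

```bash
python3 -m pendant '[[-0.05,0,0,0,0,0,1],[-0.1,0,0,0,0,0,1],[-0.15,0,0,0,0,0,1],[-0.2,0,0.0,0,0,0,1],[-0.25,0,0.0,0,0,0,1],[-0.3,0,0.0,0,0,0,1],[-0.32,0,0.0,0,0,0,1],[-0.32,0,0.0,0,0,0,1],[-0.32,0,0.0,0,0,0,1]]'
python3 - <<'E'
from h import *
print(ctrl.get_obs()['tool_pos'],ctrl.get_obs()['orientation'])
s=snap("wrist","w3"); snap("scene","scene3"); snap("side","side3")
E
```

```text
clock: 2.22
tool_pos: [0.5051, 0.3192, 0.4261]
orientation: [180.0, -0.1, -90.0]
force: [-0.5, -0.2, -0.6]
opening: 0.0876
[0.50511463 0.31924037 0.42607351] [ 1.79968643e+02 -5.02178329e-02 -9.00236328e+01]
```

View pics/w3.png

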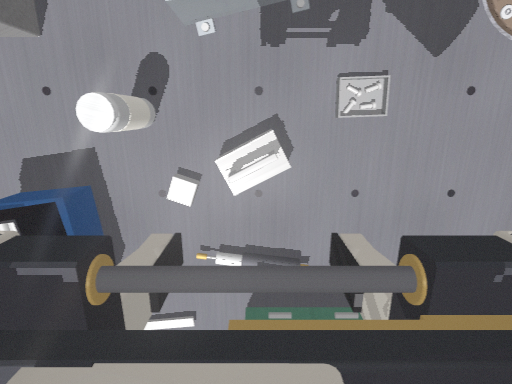

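View pics/scene3.png

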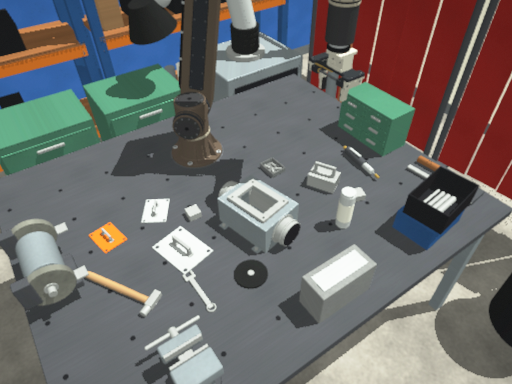

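Run:
```python
from h import *
im=load("w3")['image'];cv2.imwrite("pics/d.png",cv2.resize(im[115:215,155:305],None,fx=5,fy=5,interpolation=cv2.INTER_CUBIC))
im=load("scene3")['image'];cv2.imwrite("pics/e.png",cv2.resize(im[210:290,140:230],None,fx=7,fy=7,interpolation=cv2.INTER_CUBIC))
```

```text
(no output)
```

View pics/d.png

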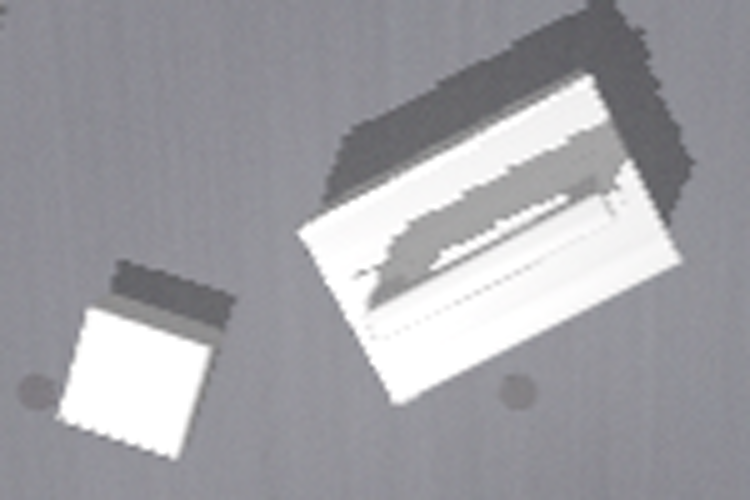

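View pics/e.png

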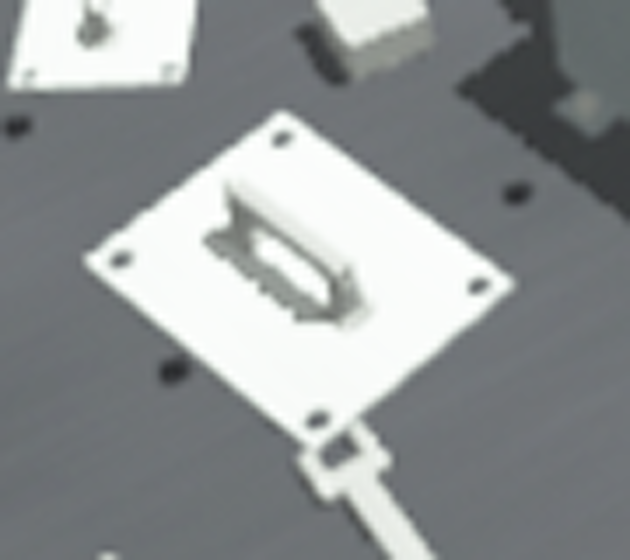

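Run:
```python
from h import *
s=load("w3")
p=(np.array([(300,232),(590,73),(681,263),(399,404)])+.5)/5-.5+[155,115]
P=onz(s,p,.060);print(P,rect(P),"want .118 .074")
q=(np.array([(368,312),(603,192),(615,213),(382,340)])+.5)/5-.5+[155,115]
Q=onz(s,q,.106);print(Q,rect(Q),"want .09 .012")
sc=load("scene3")
p=(np.array([(282,137),(479,286),(317,420),(121,260)])+.5)/7-.5+[140,210]
P=onz(sc,p,.005);print(P,rect(P),"want .154 .110")
c,y,_,_=rect(P)
# verify in side
sd=load("side3");print(proj(sd,P))
print([np.round(tri([(sc,(323,170)),(sd,(242,250))]),3)])
```

```text
[[0.57910591 0.32392543 0.06      ]
 [0.4752821  0.26811331 0.06      ]
 [0.44117738 0.33528669 0.06      ]
 [0.54472676 0.38837424 0.06      ]] (array([0.51007304, 0.32892492]), np.float64(-152.29430077702864), np.float64(0.11711402051821926), np.float64(0.0741863206201744)) want .118 .074
[[0.5509001  0.3436901  0.106     ]
 [0.47301662 0.30377246 0.106     ]
 [0.46895438 0.31063326 0.106     ]
 [0.5464514  0.35328781 0.106     ]] (array([0.50983063, 0.32784591]), np.float64(-152.01296248979256), np.float64(0.08797906727825427), np.float64(0.009264420871596265)) want .09 .012
[[ 0.39449639 -0.2865731   0.005     ]
 [ 0.545257   -0.24968034  0.005     ]
 [ 0.5716794  -0.35659027  0.005     ]
 [ 0.42233214 -0.393753    0.005     ]] (array([ 0.48344123, -0.32164918]), np.float64(13.861548587859527), np.float64(0.15455496068663005), np.float64(0.11042916602644719)) want .154 .110
[[280.39836094 173.88069643]
 [246.1948276  177.72405745]
 [242.38030295 165.84644798]
 [274.89756082 162.24483374]]
[array([0.507, 0.328, 0.071])]
```

```bash
python3 -m pendant '[[-0.008,-0.005,0.03,0,0,0.18,1],[-0.008,-0.005,0.06,0,0,0.36,1],[-0.008,-0.005,0.1,0,0,0.54,1],[-0.008,-0.005,0.14,0,0,0.72,1],[-0.008,-0.005,0.17,0,0,0.9,1],[-0.008,-0.005,0.2,0,0,1.085,1],[-0.008,-0.005,0.2,0,0,1.085,1],[-0.008,-0.005,0.2,0,0,1.085,1],[-0.008,-0.005,0.2,0,0,1.085,1]]'
python3 - <<'E'
from h import *
o=ctrl.get_obs();print(o['tool_pos'],o['orientation'],o['joint_pos'])
s=snap("wrist","w4")
E
```

```text
clock: 3.5
tool_pos: [0.5107, 0.3284, 0.2284]
orientation: [180.0, 0.2, -152.0]
force: [0.0, -0.2, -0.2]
opening: 0.0873
[0.51065762 0.32837409 0.22837303] [ 1.79956078e+02  1.51972427e-01 -1.52035359e+02] [ 5.11715823e+01  1.40506712e+01 -8.26775219e+00  2.11209971e-02
 -6.75245943e+01 -1.13214931e+02]
```

View pics/w4.png

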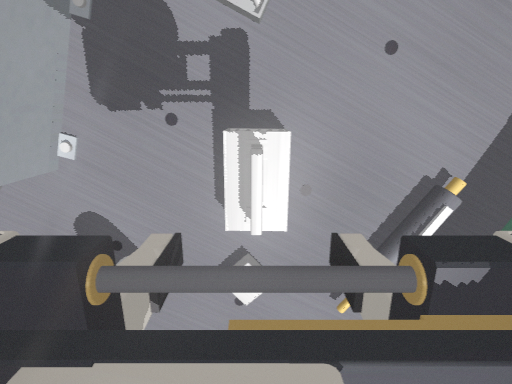

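```bash
python3 - <<'E'
from h import *
s=load("w4")
p=[(223.5,131),(290.5,131),(287.5,231),(224.5,231)]
P=onz(s,p,.06);print(P,rect(P[[1,2,3,0]]))
print(onz(s,[(257,147),(256.5,234)],.106))
E
python3 -m pendant '[[0,0,0.04,0,0,0,1],[0,0,0.08,0,0,0,1],[0,0,0.12,0,0,0,1],[0,0,0.14,0,0,0,1],[0,0,0.147,0,0,0,1],[0,0,0.147,0,0,0,1],[0,0,0.147,0,0,0,0.2],[0,0,0.147,0,0,0,-0.4],[0,0,0.147,0,0,0,-1],[0,0,0.147,0,0,0,-1],[0,0,0.147,0,0,0,-1],[0,0,0.147,0,0,0,-1]]'
```

```text
[[0.47563162 0.27001612 0.06      ]
 [0.44133819 0.33461981 0.06      ]
 [0.54509494 0.39011583 0.06      ]
 [0.58074258 0.32296302 0.06      ]] (array([0.51070183, 0.32942869]), np.float64(27.438082033583104), np.float64(0.11767071128761646), np.float64(0.07458473314503))
[[0.46933265 0.3078944  0.106     ]
 [0.54864216 0.34952072 0.106     ]]
clock: 5.05
tool_pos: [0.51, 0.328, 0.0795]
orientation: [-180.0, -0.0, -152.2]
force: [0.4, -0.1, 0.5]
opening: 0.0331
```

```bash
python3 -m pendant '[[0,0,0,0,0,0,-1],[0,0,0,0,0,0,-1],[0,0,0,0,0,0,-1],[0,0,0,0,0,0,-1]]'
```

```text
clock: 5.55
tool_pos: [0.5099, 0.328, 0.0795]
orientation: [180.0, -0.0, -152.2]
force: [0.3, 0.3, -0.5]
opening: 0.0116
```

```bash
python3 -m pendant '[[0,0,-0.005,0,0,0,-1],[0,0,-0.015,0,0,0,-1],[0,0,-0.035,0,0,0,-1],[0,0,-0.06,0,0,0,-1],[0,0,-0.09,0,0,0,-1],[0,0,-0.12,0,0,0,-1],[0,0,-0.15,0,0,0,-1],[0,0,-0.18,0,0,0,-1],[0,0,-0.2,0,0,0,-1],[0,0,-0.2,0,0,0,-1],[0,0,-0.2,0,0,0,-1]]'
python3 - <<'E'
from h import *
o=ctrl.get_obs();print(o['tool_pos'],o['orientation'])
s=snap("wrist","w5");snap("scene","scene5")
R=E(o['orientation']);t=np.array([.5335,-.0222,.28]);print((t-o['tool_pos'])@R)
E
```

```text
clock: 6.92
tool_pos: [0.5093, 0.3275, 0.2785]
orientation: [180.0, -0.1, -152.2]
force: [-1.2, 0.2, -6.9]
opening: 0.012
[0.50929881 0.32752541 0.27846698] [ 1.79997462e+02 -9.94085189e-02 -1.52181160e+02]
[ 0.14180722 -0.32060088 -0.00130118]
```

View pics/w5.png

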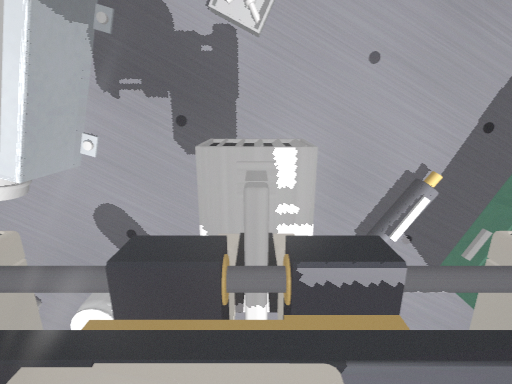

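View pics/scene5.png

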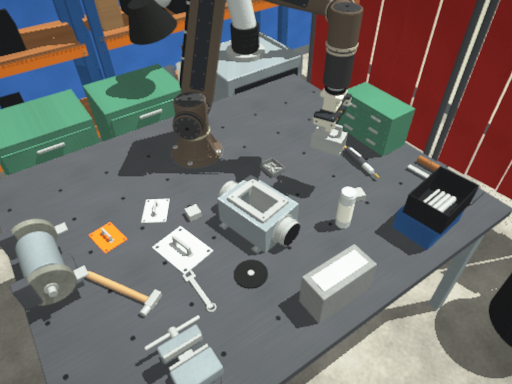

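Run:
```python
from h import *
s=load("w5");o=ctrl.get_obs();R=E(o['orientation']);p=o['tool_pos']
im=s['image'];cv2.imwrite("pics/f.png",cv2.resize(im[125:260,180:330],None,fx=4,fy=4,interpolation=cv2.INTER_CUBIC))
P=onz(s,[(198.5,146),(315,146),(198,230),(315.5,230)],p[2]-.020);print((P-p)@R)
```

```text
[[ 0.05810199 -0.03447255  0.02015198]
 [ 0.05809282  0.03604999  0.02011788]
 [ 0.0034423  -0.03783474  0.02002635]
 [ 0.00345017  0.03948343  0.01998901]]
```

View pics/f.png

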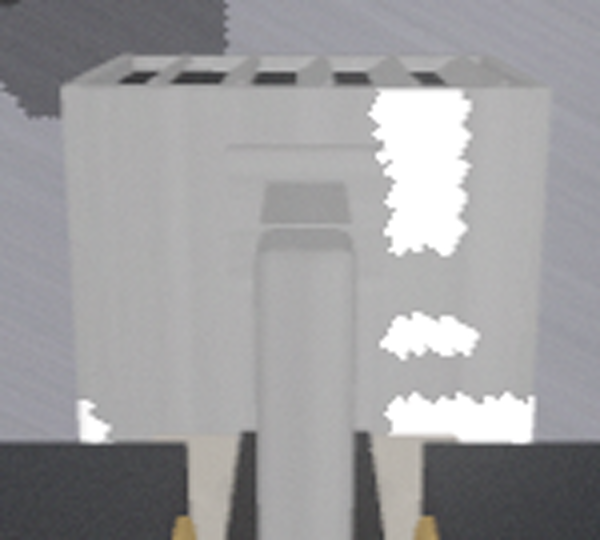

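```bash
python3 -m pendant '[[0.004,-0.01,0,0,0,0.01,-1],[0.014,-0.03,0,0,0,0.03,-1],[0.028,-0.063,0,0,0,0.06,-1],[0.044,-0.1,0,0,0,0.09,-1],[0.06,-0.137,0,0,0,0.12,-1],[0.077,-0.174,0,0,0,0.15,-1],[0.093,-0.211,0,0,0,0.18,-1],[0.109,-0.247,0,0,0,0.21,-1],[0.124,-0.28,0,0,0,0.235,-1],[0.135,-0.304,0,0,0,0.255,-1],[0.141,-0.317,0,0,0,0.268,-1],[0.143,-0.321,0,0,0,0.271,-1]]'
python3 -m pendant '[[0,0,0.0,0,0,0,-1],[0,0,0.0,0,0,0,-1],[0,0,0.0,0,0,0,-1]]'
python3 - <<'E'
from h import *
o=ctrl.get_obs();print(o['tool_pos'],o['orientation'])
s=snap("wrist","w6");snap("scene","scene6");snap("side","side6")
E
```

```text
clock: 8.52
tool_pos: [0.533, -0.0239, 0.2796]
orientation: [180.0, 0.0, -167.8]
force: [0.0, 0.0, -5.6]
opening: 0.0118
clock: 8.9
tool_pos: [0.5334, -0.022, 0.2795]
orientation: [180.0, -0.0, -167.6]
force: [0.6, -0.0, -5.3]
opening: 0.0115
[ 0.53344252 -0.02200634  0.27951426] [ 1.79997266e+02 -3.45015188e-03 -1.67632931e+02]
```

View pics/w6.png

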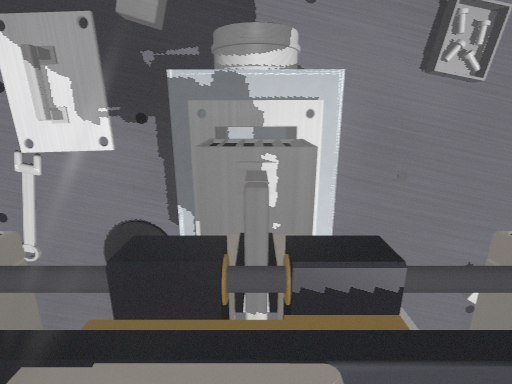

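Run:
```python
from h import *
s=load("w6");o=ctrl.get_obs();R=E(o['orientation']);p=o['tool_pos']
im=s['image'];cv2.imwrite("pics/g.png",cv2.resize(im[90:240,160:350],None,fx=4,fy=4,interpolation=cv2.INTER_CUBIC))
t=[(201.5,113.5),(310,113)]
for i in range(3): t=[darkc(im,q,4) for q in t]
print(np.round(t,1))
P=onz(s,t+[(215,126),(297,126)],.13);print((P-p)@R)
```

```text
h.py:33: RuntimeWarning: invalid value encountered in scalar divide
  return (m*xx).sum()/m.sum(),(m*yy).sum()/m.sum()
Traceback (most recent call last):
  File "h.py", line 31, in darkc
    g=cv2.cvtColor(im,cv2.COLOR_BGR2GRAY).astype(float); u,v=map(int,np.round(uv))
                                                         ^^^
ValueError: cannot convert float NaN to integer
```

View pics/g.png

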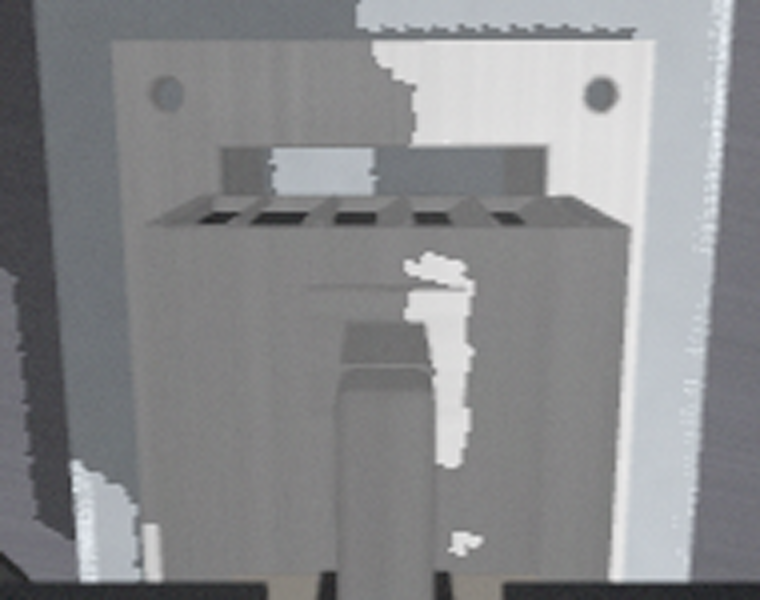

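Run:
```python
from h import *
s=load("w6");o=ctrl.get_obs();R=E(o['orientation']);p=o['tool_pos']
f=lambda a:(np.array(a)+.5)/4-.5+[160,90]
P=onz(s,f([(166,95),(601,95),(220,146),(549,146)]),.13);print((P-p)@R)
P=onz(s,f([(146,227),(630,227)]),p[2]-.02);print((P-p)@R)
P=onz(s,f([(204,198),(573,198)]),p[2]-.08);print("underside?",(P-p)@R)
```

```text
[[ 0.07708124 -0.05522247  0.14950955]
 [ 0.07711596  0.0548523   0.14951118]
 [ 0.06456073 -0.042052    0.14950823]
 [ 0.06458961  0.04219921  0.14950947]]
[[ 0.05780929 -0.03582493  0.02000647]
 [ 0.05783762  0.03728146  0.02000756]]
underside? [[ 0.05718634 -0.03606932  0.0800064 ]
 [ 0.05721382  0.03795976  0.08000749]]
```

```bash
python3 -m pendant '[[0.0015,-0.0007,0.01,0,0,0,-1],[0.0015,-0.0007,0.03,0,0,0,-1],[0.0015,-0.0007,0.05,0,0,0,-1],[0.0015,-0.0007,0.06,0,0,0,-1],[0.0015,-0.0007,0.067,0,0,0,-1],[0.0015,-0.0007,0.074,0,0,0,-1],[0.0015,-0.0007,0.081,0,0,0,-1],[0.0015,-0.0007,0.088,0,0,0,-1],[0.0015,-0.0007,0.095,0,0,0,-1],[0.0015,-0.0007,0.1,0,0,0,-1],[0.0015,-0.0007,0.1,0,0,0,-1]]'
```

```text
clock: 10.42
tool_pos: [0.5318, -0.0237, 0.1791]
orientation: [-180.0, -0.0, -167.7]
force: [-0.3, -0.1, -5.4]
opening: 0.0117
```

```bash
python3 -m pendant '[[0,0,0.008,0,0,0,-1],[0,0,0.02,0,0,0,-1],[0,0,0.032,0,0,0,-1],[0,0,0.044,0,0,0,-1],[0,0,0.056,0,0,0,-1],[0,0,0.066,0,0,0,-1],[0,0,0.072,0,0,0,-1],[0,0,0.076,0,0,0,-1],[0,0,0.078,0,0,0,-1],[0,0,0.078,0,0,0,-1]]'
```

```text
clock: 11.68
tool_pos: [0.5322, -0.0236, 0.1017]
orientation: [-180.0, 0.0, -167.7]
force: [0.6, -0.4, -5.2]
opening: 0.0115
```

Still hanging about 1.5 mm above the floor, with no side force. Touching down.

```bash
python3 -m pendant '[[0,0,0.001,0,0,0,-1],[0,0,0.0015,0,0,0,-1],[0,0,0.002,0,0,0,-1],[0,0,0.0025,0,0,0,-1],[0,0,0.0025,0,0,0,-1]]'
```

```text
clock: 12.3
tool_pos: [0.5321, -0.0236, 0.0994]
orientation: [-180.0, 0.0, -167.7]
force: [-2.4, 2.6, 0.1]
opening: 0.0119
```

```bash
python3 -m pendant '[[0,0,0,0,0,0,-0.7],[0,0,0,0,0,0,-0.5],[0,0,0,0,0,0,-0.4],[0,0,0,0,0,0,-0.4],[0,0,0,0,0,0,-0.4]]'
```

```text
clock: 12.92
tool_pos: [0.5322, -0.0236, 0.0991]
orientation: [-180.0, 0.0, -167.7]
force: [-1.1, -1.2, 0.7]
opening: 0.0266
```

```bash
python3 -m pendant '[[0,0,-0.01,0,0,0,-0.4],[0,0,-0.03,0,0,0,-0.4],[0,0,-0.06,0,0,0,-0.4],[0,0,-0.1,0,0,0,-0.4],[0,0,-0.15,0,0,0,-0.4],[0,0,-0.2,0,0,0,-0.4],[0,0,-0.2,0,0,0,-0.4],[0,0,-0.2,0,0,0,-0.4]]'
python3 - <<'E'
from h import *
s=snap("wrist","w7");snap("side","side7");o=ctrl.get_obs();print(o['tool_pos'],o['orientation'],o['joint_pos'])
E
```

```text
clock: 13.92
tool_pos: [0.5318, -0.0236, 0.2993]
orientation: [180.0, 0.0, -167.7]
force: [-0.3, 0.3, -0.4]
opening: 0.0262
[ 0.53145107 -0.02377146  0.29819959] [ 1.79995438e+02 -9.66067378e-02 -1.67700204e+02] [ 1.85606754e+01  4.73329169e+00 -1.05316396e+01 -1.56148666e-02
 -7.48306022e+01 -9.62567850e+01]
```

View pics/w7.png

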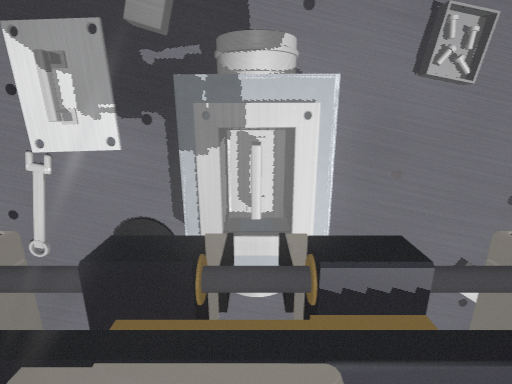

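Run:
```python
from h import *
s=load("w7")
t=[(13,29),(39,144),(111,141),(93,28)]
P=onz(s,t,.005);print(P,rect(P))
t=[(206,115),(308,115)];P=onz(s,t,.13);print(P,P.mean(0)[:2]+.077*np.array([np.cos(np.radians(12.3)),np.sin(np.radians(12.3))]))
o=ctrl.get_obs();R=E(o['orientation']);p=o['tool_pos']
print((np.array([.4834,-.3216,.25])-p)@R)
```

```text
[[ 0.41863015 -0.39145903  0.005     ]
 [ 0.57115939 -0.35529419  0.005     ]
 [ 0.54308506 -0.2477686   0.005     ]
 [ 0.39387032 -0.28359088  0.005     ]] (array([ 0.48168623, -0.31952818]), np.float64(13.418250005650028), np.float64(0.15510607277041133), np.float64(0.11088948800006869))
[[ 0.46953527 -0.09220267  0.13      ]
 [ 0.44609666  0.01532428  0.13      ]] [ 0.53304848 -0.02203585]
[ 0.11031219 -0.28075997  0.0483633 ]
```

```bash
python3 -m pendant '[[0.01,-0.025,0,0,0,0,0],[0.028,-0.07,0,0,0,0,1],[0.048,-0.12,0,0,0,0,1],[0.068,-0.17,0.01,0,0,-0.01,1],[0.088,-0.22,0.03,0,0,-0.02,1],[0.105,-0.265,0.05,0,0,-0.02,1],[0.111,-0.279,0.05,0,0,-0.02,1],[0.111,-0.279,0.05,0,0,-0.02,1],[0.111,-0.279,0.05,0,0,-0.02,1]]'
python3 - <<'E'
from h import *
s=snap("wrist","w8");snap("scene","scene8");snap("side","side8");o=ctrl.get_obs();print(o['tool_pos'],o['orientation'],o['joint_pos'])
E
```

```text
clock: 15.15
tool_pos: [0.4834, -0.3193, 0.2493]
orientation: [-180.0, 0.0, -166.5]
force: [-0.8, -0.4, -1.0]
opening: 0.0873
[ 0.48359581 -0.31896523  0.24957906] [-1.79979817e+02  4.51539843e-02 -1.66461033e+02] [-1.40753020e+01  1.07335522e+01 -9.75168196e+00 -3.25240651e-03
 -6.94654003e+01 -6.23845995e+01]
```

View pics/w8.png

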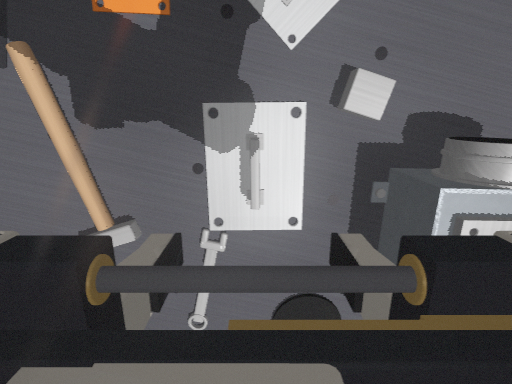

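View pics/scene8.png

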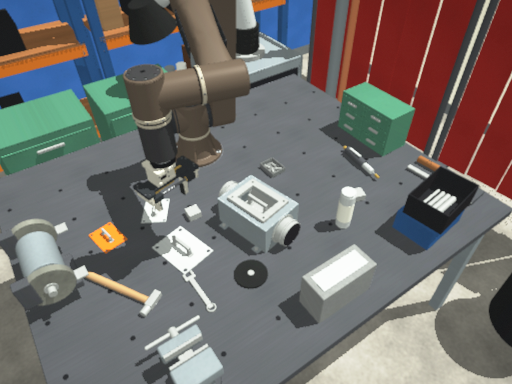

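Run:
```python
from h import *
s=load("w8");o=ctrl.get_obs();R=E(o['orientation']);p=o['tool_pos'];print(p)
t=[(213,113),(296,113),(293,221),(219,222)]
for i in range(3): t=[darkc(s['image'],q,6) if darkc(s['image'],q,6)[0]>0 else q for q in t]
print(np.round(t,1))
P=onz(s,t,.005);Q=(P-p)@R;print(Q,rect(Q[[1,2,3,0]]));print(rect(P[[1,2,3,0]]))
B=onz(s,[(251,138),(260.5,138),(260.5,208),(251,208)],.045);print((B-p)@R)
im=s['image'];cv2.imwrite("pics/k.png",cv2.resize(im[95:240,195:315],None,fx=4,fy=4,interpolation=cv2.INTER_CUBIC))
```

```text
[ 0.48359581 -0.31896523  0.24957906]
[[213.  113. ]
 [299.1 113. ]
 [292.8 221. ]
 [218.4 221.7]]
[[ 0.07822339 -0.0569073   0.24453755]
 [ 0.07809874  0.05702391  0.24449752]
 [-0.07418824  0.05405015  0.24461858]
 [-0.07520149 -0.05553507  0.24465798]] (array([ 0.0017331 , -0.00034208]), np.float64(-179.69984943981243), np.float64(0.15285802354265102), np.float64(0.11175909502361227))
(array([ 0.48219852, -0.31974216]), np.float64(13.238800485930453), np.float64(0.15285807123238232), np.float64(0.11175910208128188))
[[ 0.0487988  -0.00611329  0.20454283]
 [ 0.04878685  0.00548104  0.20453876]
 [-0.0410491   0.00578975  0.20460945]
 [-0.04103873 -0.00663335  0.20461382]]h.py:33: RuntimeWarning: invalid value encountered in scalar divide
  return (m*xx).sum()/m.sum(),(m*yy).sum()/m.sum()
```

View pics/k.png

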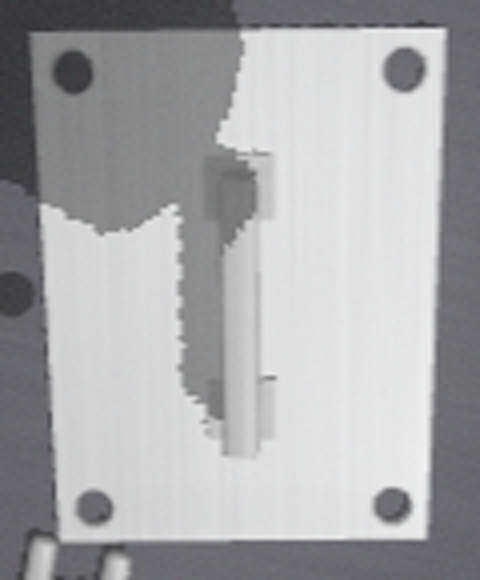

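Run:
```python
from h import *
s=load("w8");o=ctrl.get_obs();R=E(o['orientation']);p=o['tool_pos']
f=lambda a:(np.array(a)+.5)/4-.5+[195,95]
P=onz(s,f([(404,70),(392,505),(95,507),(73,72)]),.005);Q=(P-p)@R;print(Q,rect(Q));print(rect(P))
B=onz(s,f([(222,172),(259,172),(257,457),(222,457)]),.045);print((B-p)@R)
```

```text
[[ 0.07921305  0.05242731  0.24449826]
 [-0.07404534  0.05376722  0.24461857]
 [-0.07474286 -0.05552281  0.24465762]
 [ 0.07869927 -0.05705243  0.24453723]] (array([ 0.00228103, -0.00159518]), np.float64(179.4639489287776), np.float64(0.15335697569076237), np.float64(0.10938656308335236))
(array([ 0.48195918, -0.32108872]), np.float64(14.075001910512205), np.float64(0.15335702291256054), np.float64(0.1093865700390074))
[[ 0.04924891 -0.00717824  0.20454285]
 [ 0.04923727  0.004107    0.20453889]
 [-0.04225162  0.00366703  0.20461114]
 [-0.04224209 -0.00778561  0.20461517]]
```

```bash
python3 -m pendant '[[0.0025,-0.0016,0.05,0,0,-0.009,1],[0.0025,-0.0016,0.1,0,0,-0.009,1],[0.0025,-0.0016,0.15,0,0,-0.009,1],[0.0025,-0.0016,0.19,0,0,-0.009,1],[0.0025,-0.0016,0.215,0,0,-0.009,1],[0.0025,-0.0016,0.23,0,0,-0.009,1],[0.0025,-0.0016,0.23,0,0,-0.009,1],[0.0025,-0.0016,0.23,0,0,-0.009,0],[0.0025,-0.0016,0.23,0,0,-0.009,-0.5],[0.0025,-0.0016,0.23,0,0,-0.009,-0.5],[0.0025,-0.0016,0.23,0,0,-0.009,-0.5]]'
```

```text
clock: 16.68
tool_pos: [0.4812, -0.3221, 0.0195]
orientation: [-180.0, 0.0, -166.0]
force: [-0.7, -0.7, 0.6]
opening: 0.0531
```

```bash
python3 -m pendant '[[0,0,0,0,0,0,-1],[0,0,0,0,0,0,-1],[0,0,0,0,0,0,-1],[0,0,0,0,0,0,-1],[0,0,0,0,0,0,-1],[0,0,0,0,0,0,-1]]'
```

```text
clock: 17.42
tool_pos: [0.481, -0.3219, 0.019]
orientation: [180.0, -0.0, -166.0]
force: [0.7, 1.6, 0.5]
opening: 0.0119
```

```bash
python3 -m pendant '[[0,0,-0.005,0,0,0,-1],[0,0,-0.015,0,0,0,-1],[0,0,-0.035,0,0,0,-1],[0,0,-0.065,0,0,0,-1],[0,0,-0.1,0,0,0,-1],[0,0,-0.135,0,0,0,-1],[0,0,-0.17,0,0,0,-1],[0,0,-0.195,0,0,0,-1],[0,0,-0.2,0,0,0,-1],[0,0,-0.2,0,0,0,-1],[0,0,-0.2,0,0,0,-1]]'
python3 - <<'E'
from h import *
s=snap("wrist","w9");snap("scene","scene9");snap("side","side9");o=ctrl.get_obs();p=o['tool_pos'];R=E(o['orientation']);print(p,o['orientation'])
print((np.array([.5333,-.0221,.22])-p)@R)
im=s['image'];cv2.imwrite("pics/l.png",cv2.resize(im[95:240,165:345],None,fx=4,fy=4,interpolation=cv2.INTER_CUBIC))
E
```

```text
clock: 18.8
tool_pos: [0.4803, -0.3217, 0.2176]
orientation: [179.9, -0.1, -166.0]
force: [-0.2, 0.2, -5.2]
opening: 0.0118
[ 0.48061229 -0.32187998  0.217992  ] [ 1.79942600e+02 -9.05018528e-02 -1.66036332e+02]
[-0.12346628  0.27820934 -0.00192431]
```

View pics/w9.png

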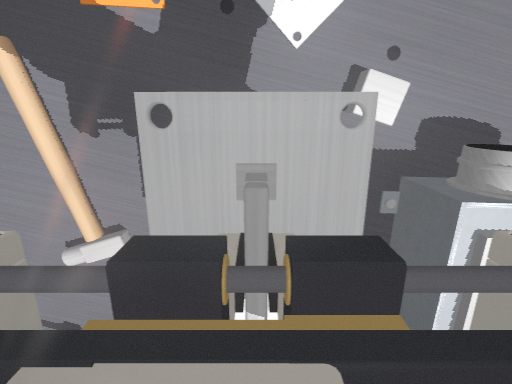

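View pics/scene9.png

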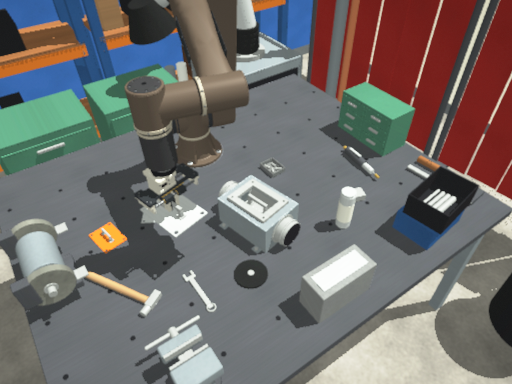

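Run:
```python
from h import *
s=load("w9");o=ctrl.get_obs();p=o['tool_pos'];R=E(o['orientation'])
P=onz(s,[(161,116),(352,115.5),(136,94),(376.5,93)],p[2]-.014);print((P-p)@R)
sc=load("scene9");im=sc['image'];cv2.imwrite("pics/m.png",cv2.resize(im[170:255,210:305],None,fx=7,fy=7,interpolation=cv2.INTER_CUBIC))
c,sn=np.cos(np.radians(12.3)),np.sin(np.radians(12.3));H=lambda x,y,z:[.5333+c*x-sn*y,-.0221+sn*x+c*y,z]
q=proj(sc,[H(-.045,-.006,.126),H(.045,-.006,.126),H(.045,.006,.126),H(-.045,.006,.126),H(.077,.055,.13),H(-.077,.055,.13),H(-.077,-.055,.13),H(.077,-.055,.13)])
print(np.round((q-[210,170]+.5)*7-.5))
```

```text
[[ 0.07587012 -0.05331181  0.01406646]
 [ 0.07612183  0.054834    0.0141752 ]
 [ 0.08760595 -0.0661046   0.01407218]
 [ 0.08811096  0.067318    0.01420664]]
[[265. 172.]
 [392. 254.]
 [407. 241.]
 [281. 160.]
 [517. 216.]
 [301.  81.]
 [156. 186.]
 [373. 331.]]
```

View pics/m.png

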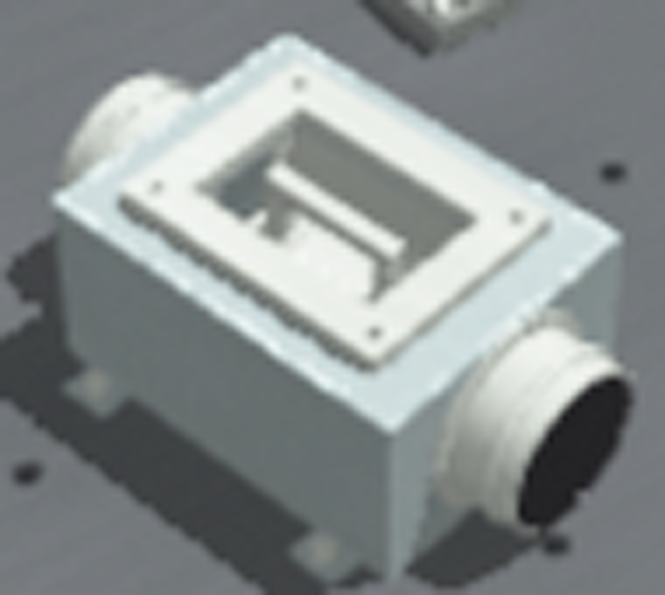

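View pics/l.png

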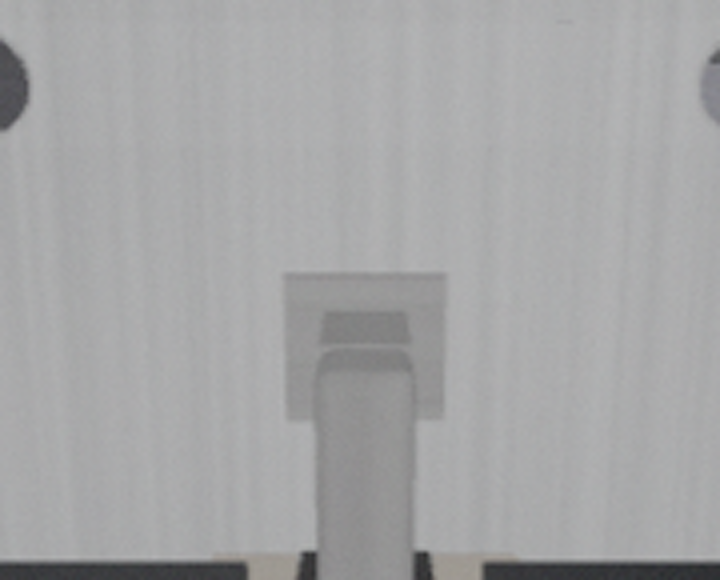

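```bash
python3 -m pendant '[[-0.004,0.01,0,0,0,0,-1],[-0.012,0.027,0,0,0,0.005,-1],[-0.025,0.056,0,0,0,0.01,-1],[-0.039,0.09,0,0,0,0.015,-1],[-0.055,0.125,0,0,0,0.02,-1],[-0.07,0.16,0,0,0,0.025,-1],[-0.085,0.195,0,0,0,0.029,-1],[-0.1,0.228,0,0,0,0.029,-1],[-0.112,0.254,0,0,0,0.029,-1],[-0.119,0.27,0,0,0,0.029,-1],[-0.122,0.2775,0,0,0,0.029,-1],[-0.122,0.2775,0,0,0,0.029,-1]]'
python3 -m pendant '[[0,0,0.0,0,0,0,-1],[0,0,0.0,0,0,0,-1]]'
python3 - <<'E'
from h import *
s=snap("wrist","w10");snap("scene","scene10");snap("side","side10");o=ctrl.get_obs();p=o['tool_pos'];R=E(o['orientation']);print(p,o['orientation'])
im=s['image'];cv2.imwrite("pics/n.png",cv2.resize(im[80:240,115:395],None,fx=2.8,fy=2.8,interpolation=cv2.INTER_CUBIC))
E
```

```text
clock: 20.45
tool_pos: [0.5324, -0.0232, 0.219]
orientation: [-180.0, -0.0, -167.7]
force: [0.1, 0.5, -4.7]
opening: 0.0118
clock: 20.7
tool_pos: [0.5323, -0.024, 0.219]
orientation: [-180.0, -0.0, -167.7]
force: [-0.1, -0.3, -5.8]
opening: 0.0118
[ 0.53241557 -0.02370881  0.21908773] [-1.79999929e+02  1.10916307e-03 -1.67732838e+02]
```

View pics/n.png

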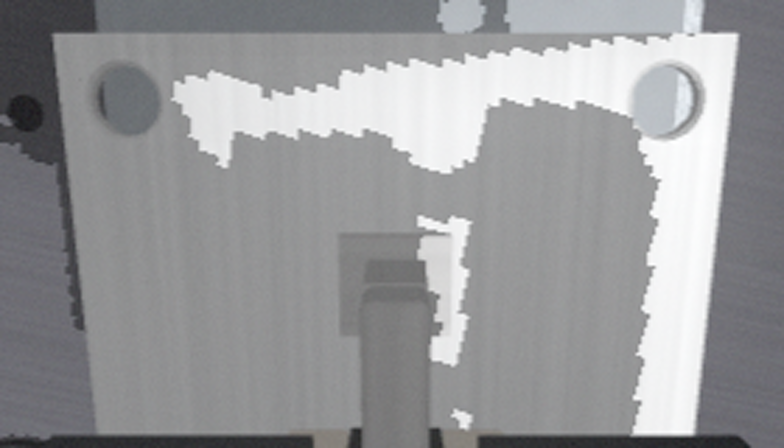

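View pics/scene10.png

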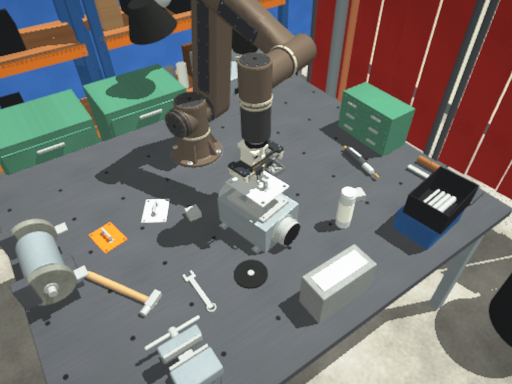

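```bash
python3 -m pendant '[[0,0,0.01,0,0,0,-1],[0,0,0.025,0,0,0,-1],[0,0,0.04,0,0,0,-1],[0,0,0.052,0,0,0,-1],[0,0,0.058,0,0,0,-1],[0,0,0.06,0,0,0,-1],[0,0,0.06,0,0,0,-1],[0,0,0.06,0,0,0,-1]]'
python3 - <<'E'
from h import *
s=load("w10");o=ctrl.get_obs()
f=lambda a:(np.array(a)+.5)/2.8-.5+[115,80]
K=E([180,0,-167.73]);p=np.array([.5324,-.0237,.2191])
P=onz(s,f([(129.5,100),(668,101)]),p[2]-.014);print((P-p)@K)
s=snap("wrist","w11");snap("scene","scene11");snap("side","side11");o=ctrl.get_obs();p=o['tool_pos'];R=E(o['orientation']);print(p,o['orientation'])
im=s['image'];cv2.imwrite("pics/q.png",np.hstack([cv2.resize(im[85:145,x:x+60],None,fx=6.5,fy=6.5,interpolation=cv2.INTER_CUBIC) for x in (130,320)]))
E
```

```text
clock: 21.85
tool_pos: [0.5328, -0.0232, 0.1596]
orientation: [-180.0, 0.1, -167.7]
force: [0.1, -0.3, -4.4]
opening: 0.0116
[[ 0.07607607 -0.05396382  0.014     ]
 [ 0.07584334  0.0550495   0.014     ]]
[ 0.53263114 -0.02325875  0.1594251 ] [ 1.79999251e+02  3.93686475e-02 -1.67689957e+02]
```

View pics/q.png

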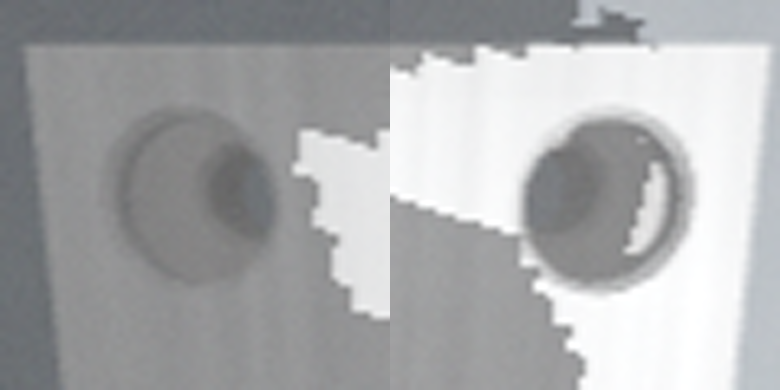

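Run:
```python
from h import *
s=load("w11");o=ctrl.get_obs();p=o['tool_pos'];R=E(o['orientation'])
L=lambda x,y:((x+.5)/6.5-.5+130,(y+.5)/6.5-.5+85)
Rr=lambda x,y:((x-390+.5)/6.5-.5+320,(y+.5)/6.5-.5+85)
P=(onz(s,[L(193,195),Rr(608,203)],p[2]-.014)-p)@R
T=(onz(s,[L(252,194),Rr(557,191)],.13)-p)@R
print(P,T,(P-T).mean(0))
im=s['image'];
g=cv2.cvtColor(im,cv2.COLOR_BGR2GRAY)
g=cv2.createCLAHE(4,(4,4)).apply(np.hstack([cv2.resize(g[85:145,x:x+60],None,fx=6.5,fy=6.5,interpolation=cv2.INTER_CUBIC) for x in (130,320)]))
cv2.imwrite("pics/q2.png",g)
sd=load("side11")['image'];cv2.imwrite("pics/r.png",cv2.resize(sd[130:240,190:310],None,fx=5.4,fy=5.4,interpolation=cv2.INTER_CUBIC))
sd=load("scene11")['image'];cv2.imwrite("pics/r2.png",cv2.resize(sd[150:260,205:315],None,fx=5.4,fy=5.4,interpolation=cv2.INTER_CUBIC))
```

```text
[[ 0.07617327 -0.05466298  0.01394695]
 [ 0.07550245  0.05523954  0.01394885]] [[ 0.07622139 -0.05397221  0.02937203]
 [ 0.07649397  0.05523678  0.02937327]] [-0.00051982 -0.00034401 -0.01542475]
```

View pics/q2.png

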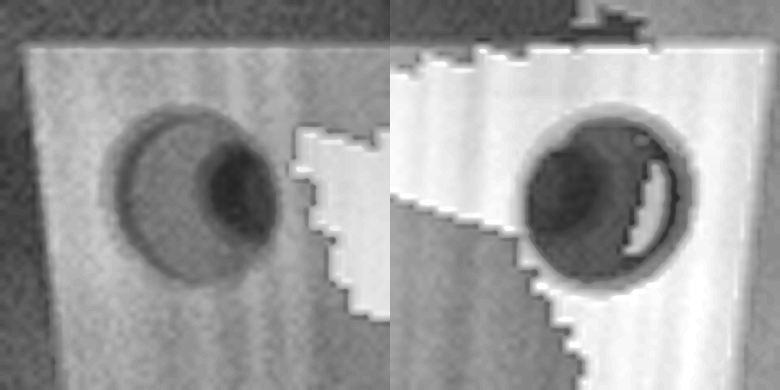

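View pics/r.png

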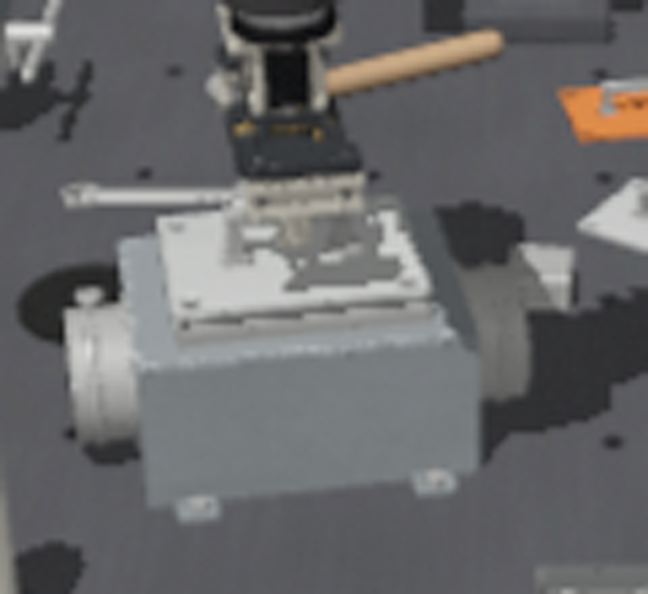

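View pics/r2.png

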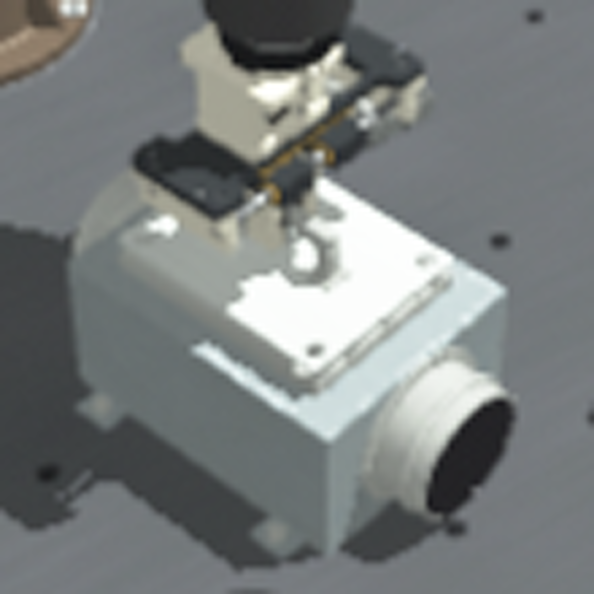

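Run:
```python
from h import *
sc=load("scene11");sd=load("side11")
a=np.radians(12.3);c,sn=np.cos(a),np.sin(a);Rh=np.array([[c,-sn],[sn,c]])
f=lambda q,o:(np.array(q)+.5)/5.4-.5+o
P=onz(sc,f([(425,260),(315,350)],[205,150]),.1445);print("scene",(P[:,:2]-[.5333,-.0221])@Rh)
P=onz(sc,f([(516,217),(375,332)],[0,0])*0+(np.array([(516,217),(375,332)])+.5)/7-.5+[210,170],.13);print("threads scene",(P[:,:2]-[.5333,-.0221])@Rh)
P=onz(sd,f([(191,302),(408,283),(178,228)],[190,130]),.1445);print("side",(P[:,:2]-[.5333,-.0221])@Rh)
```

```text
scene [[ 0.07713595  0.0534188 ]
 [ 0.07830701 -0.05632798]]
threads scene [[ 0.07734781  0.05385623]
 [ 0.07797321 -0.05489851]]
side [[ 0.07580701  0.05027796]
 [-0.07702695  0.05404213]
 [ 0.07531182 -0.05459222]]
```

```bash
python3 -m pendant '[[0,0.0005,0,0,0,0,-1],[0,0.0005,0,0,0,0,-1],[0,0.0005,0,0,0,0,-1],[0,0.0005,0,0,0,0,-1],[0,0.0005,0,0,0,0,-1],[0,0.0005,0,0,0,0,-1]]'
python3 - <<'E'
from h import *
a=load("scene11")['image'];b=snap("scene","scene12")['image'];c=load("scene3")['image']
print(np.abs(a.astype(int)-b).max(), ctrl.get_obs()['force'],ctrl.get_obs()['opening'])
d=(np.abs(c.astype(int)-b).max(2)>40).astype(np.uint8)*255;cv2.imwrite("pics/diff.png",cv2.addWeighted(b,.5,cv2.cvtColor(d,cv2.COLOR_GRAY2BGR),.5,0))
E
```

```text
clock: 22.75
tool_pos: [0.5323, -0.0228, 0.159]
orientation: [-180.0, -0.0, -167.7]
force: [-0.4, -0.1, -4.9]
opening: 0.0118
67 [ 0.17217771 -0.50883554 -4.51999635] 0.011644149254442572
```

View pics/diff.png

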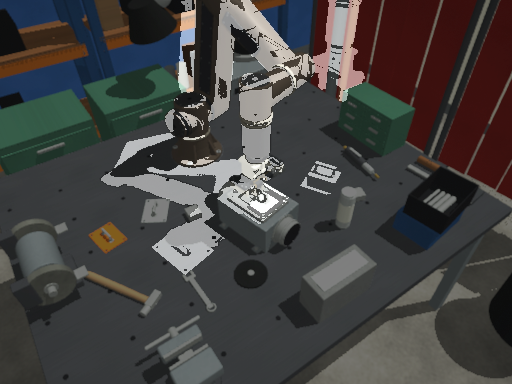

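The difference picture only shows changes at the arm, its shadow, the cover, the cartridge and the housing. All the bystanders are where they were.

```bash
python3 -c "
from plant import ctrl
print(ctrl.close_job())"
```

```text
the job is handed in; nothing more can be done
None
```

The cartridge stands on the shaft floor and has been let go. The arm is holding the cover level about 1 cm above the flange, and I handed the job in at about 22.8 s.

- **Cartridge:** I lowered it slowly by its handle. The weight came off the wrist at TCP height 0.099 m, where 0.100 m was expected, with about 3 N of sideways force at touchdown. I opened the fingers to 26 mm to release it. In later pictures its handle bar sat where a seated cartridge's bar should be.
- **Cover:** Its underside is at about 0.140 m, taken from the arm's position, and the wrist force shows only the cover's weight, about 5 N. Seen through two of the holes by the wrist camera, and at the other two by the scene camera, the holes match the threads to about 1 to 1.5 mm.
- **Disagreements:** In the coarser side view one hole read about 5 mm off its thread. The scene camera put that same hole within 0.5 mm, so I put the side reading down to pixel size. I shifted the cover 0.5 mm after these measurements and did not measure the holes again.
- **Level:** I judged this from the tool's orientation and from the gap looking even in the pictures; I did not measure it separately.
- **Bystanders:** A before-and-after comparison of the scene picture shows no movement of any of them.

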